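# Book a tub in at the trigger scanner and put it in its row

## Task

Book in the tall tub that stands on the table next to the short one: stand it on the middle of the round pad in front of the scanner, let go of it, then squeeze the scanner's trigger fully home against its grip, hold it there for a moment and let it spring back out. Then stand the tub in the empty place of the row of tubs of its own height, centred on the place. Do not tip the tub, and leave the other tubs, the lids and the spoon where they are.

Things in the scene. Friction and masses are not known exactly. Their poses are not given: they have to be found in the camera images.
- tall_tub: the tub to book in, standing on the table beside the short one: closed white plastic tub with a flat white lid, 110 mm tall; plain round wall 56 mm across, lid 62 mm across (top 8 mm). Origin: centre of its underside, z up
- short_tub: the other tub standing on the table, not to be moved: closed white plastic tub with a flat white lid, 70 mm tall; plain round wall 56 mm across, lid 62 mm across (top 8 mm). Origin: centre of its underside, z up
- tall_row: fixed low steel tray (236 x 86 mm, rim 12 mm high, floor 3 mm thick) holding two 110 mm tall tubs in a row along its x axis: three round marked places 74 mm apart; the tubs stand on the middle one and the one at +x (far from the robot), the one at -x (nearest the robot) is empty. Origin: centre of its underside
- short_row: fixed low steel tray (236 x 86 mm, rim 12 mm high, floor 3 mm thick) holding two 70 mm tall tubs in a row along its x axis: three round marked places 74 mm apart; the tubs stand on the middle one and the one at +x (far from the robot), the one at -x (nearest the robot) is empty. Origin: centre of its underside
- tall_row_free (a point): centre of the empty place in the row of tall tubs, on the tray's floor (3 mm above the table)
- tall_row_a: tub in the middle of the tall row: closed white plastic tub with a flat white lid, 110 mm tall; plain round wall 56 mm across, lid 62 mm across (top 8 mm). Origin: centre of its underside, z up
- tall_row_b: tub at the far end of the tall row: closed white plastic tub with a flat white lid, 110 mm tall; plain round wall 56 mm across, lid 62 mm across (top 8 mm). Origin: centre of its underside, z up
- short_row_a: tub in the middle of the short row: closed white plastic tub with a flat white lid, 70 mm tall; plain round wall 56 mm across, lid 62 mm across (top 8 mm). Origin: centre of its underside, z up
- short_row_b: tub at the far end of the short row: closed white plastic tub with a flat white lid, 70 mm tall; plain round wall 56 mm across, lid 62 mm across (top 8 mm). Origin: centre of its underside, z up
- stand: fixed stand: base plate 150 x 310 mm, 6 mm thick, centred at x 50, y 10 mm, with a pistol-shaped scanner clamped on its side. In its frame the barrel lies along y (-115 to 30 mm, at x 19 to 81 mm, top 105 mm above the table) and looks along +y at a round pad; the grip points along -x, to the robot; a post (106 mm high) is at the barrel's +x side. Origin: on the table, beside the grip
- grip: the scanner's fixed grip: a level bar 125 mm along x, 26 mm wide along y, 30 mm high, free above and below. Origin: its centre, 80 mm above the table; axes as the stand's. The trigger lies on its +y side
- trigger (a joint): sprung trigger, hinged on an upright axis beside the barrel: a black bar 70 mm long, 12 mm thick, 22 mm high, level with the grip. 0 = sprung out, 0.25 rad = fully home, beside and parallel to the grip; needs up to about 9 N
- trigger_tip (a point): on the trigger's centre line, 70 mm from its hinge, near its free end; moves with it
- squeeze (a point): fixed point 45 mm from the trigger's hinge, midway between the outer faces of grip and trigger when the trigger is home (43 mm apart along the stand's y there; about 55 mm when sprung out), 80 mm above the table. Fingers pointing down, closing along the stand's y, can pinch both here
- scan_pad (a point): centre of the top of the round black rubber pad (72 mm across, top 10 mm above the table) in front of the scanner's window; its axes are the stand's. The window is 90 mm away along -y
- lids: bystander: stack of white lids, 80 mm across, 32 mm high. Origin: centre of its underside
- spoon: bystander: steel spoon 200 mm long lying on the table

How it is judged:
By the outcome, as a careful person would: the job done as asked, in the order asked, and still so for the second after the job is handed in, with the robot touching nothing.
It also fails if it takes over 69 s, if anything falls off the work surface, if the arm or the gripper's body presses on something with over 40 N, if the wrist force passes 120 N, or if a joint passes its speed limit or range.

## Robot

A 6-joint arm with a two-finger parallel gripper is mounted at the origin on the work surface. World frame = base frame: x ahead of the robot, y to its left, z up, the work surface at z = 0. Lengths are in m, angles in rad, forces in N, time in s.
With the tool pointing down it reaches from about 0.2 to 0.875 m from the base axis. Payload 3.4 kg.
Tool frame: the origin (TCP) lies on the centre line of the jaws, within the pads' length; the fingertips stand ctrl.finger_overhang ahead of it and the grasp point (between the pads) lies 6 mm ahead of it (ctrl.finger_overhang is the distance from the TCP to the fingertips, in m); z points along the fingers, y is the direction in which the jaws open and shut (so a half turn about z gives the same grasp; the last joint's range is limited). The gripper opens to 94 mm and grips with 3 to 60 N. Pads are 16 mm wide; open, the fingers measure 119 mm over their backs; the gripper's body (75 mm by 177 mm) begins 78 mm behind the grasp point.
Start: joints at [-0.121, 0.276, 1.505, -0, 1.361, -0.121], TCP at [0.575, -0, 0.23] pointing down, gripper open.
Joint ranges: [-2.89, 2.89], [-0.75, 2.08], [0.22, 2.7], [-1.18, 4.32], [0.11, 2.71], [-2.7, 2.7]. Speed limits (rad/s): [2.57, 2.57, 3.14, 3.14, 3.14, 3.14].

## Interface

Orientations are given as a unit quaternion [w, x, y, z].
In Python, from bench import sense, cams, sign_off, ctrl gives the robot as it stands. The module is installed in compiled form; this text tells all that it offers.
- The arm moves only by the tool play_rows, never from a script. Its arguments are lists of equal length, an entry for each row: "offset": the shift along the world's x, y, z in cm, a list of three; "yaw": the turn about the world's z in degrees; "claw": the finger opening in cm, from 0 to 9.4. A call has 1 to 20 rows; each row shifts and turns the pose as measured when the row begins; what a row does not reach is not made up. A row lasts 1/12 s, in which the tool goes at most 41.7 mm and 7.16 degrees, less where a joint would pass 70% of its speed; a pose out of reach is approached as far as the arm can. A call is refused whole if a number of a shift passes 4.17 or a number of a turn 7.16, either way. A call with a gripper value outside its range is refused whole. The fingers move at their own pace and stop on an object; "grip_force" is the grip in N (left out, the last holds). Time passes only in rows, so rows that do not move let the fingers close. It gives the time, the measured TCP pose, the force and the opening at its end, in the units of the state.
- sense(): the state, without advancing time (a new reading comes with each control period).
- cams.capture(name): name is "scene" or "side" or "wrist"; returns the picture (480x640x3 uint8, red, green, blue); there is no depth.
- cams.calibration(name): a dict with "fx", "fy", "cx", "cy" (pixels), "eye" and "attitude" of the camera in the world; the wrist camera has in their place "mount" (4x4, takes a point from camera to tool coordinates, whose origin is the TCP and whose axes are the flange's). Camera axes: x right, y down, z forward; pixel columns grow to the right and rows downward; lengths in m; the calibration is good to about 2 mm. A picture is of the moment at which its call begins: read the wrist's pose just before it. calibration takes no time and is no camera call.
- sign_off(): hands the job in, once; it reports no verdict.
The state is a dict: "time_s": time; "qpos": joint angles; "joint_vel": joint speeds; "joint_torque": joint torques, N m; "position": TCP position; "orientation": TCP orientation; "contact_force": force on the tool from outside, world axes, zero at the start; "ft_torque": the same for the moment, N m; "width": finger opening in m.
Only numpy, scipy, OpenCV 4.12 (cv2) and the standard library are available. Lean on these libraries where they do the work, as an engineer would, in place of code of your own. Each camera call takes 0.05 s, during which the arm holds its last target. There are 200 camera calls.

## Working session

There is one attempt and no reset: what is moved stays moved. The work goes in short steps, Python scripts to look and compute and a tool call to move; the robot and the scene stay as the last step left them, time stands still between calls to the robot, and variables do not carry over. Pictures are saved under pics/ and viewed, about 8 in all and at most 12, crops included, and the job is handed in when it is done.

Besides the shell and the picture viewer there is one more tool, called after "Call:" by a JSON object that holds its "op" and its "data", one argument or row to a line. play_rows: Moves the arm, as the interface text tells. Its arguments: {"type":"object","properties":{"offset":{"type":"array"},"yaw":{"type":"array"},"claw":{"type":"array"},"grip_force":{"type":"number"}},"required":["offset","yaw","claw"]}

```bash
mkdir -p pics
cat > h.py <<'E'
import numpy as np, cv2
from scipy.spatial.transform import Rotation as R
from bench import sense, cams, sign_off, ctrl
def rot(q): 
    q=np.array(q,float)
    return q if q.shape==(3,3) else R.from_quat([q[1],q[2],q[3],q[0]]).as_matrix()
def cam(n,s=None):
    c=cams.calibration(n)
    if 'mount' in c:
        s=s or sense(); T=np.eye(4);T[:3,:3]=rot(s['orientation']);T[:3,3]=s['position']
        M=T@np.array(c['mount']); return c,M[:3,3],M[:3,:3]
    return c,np.array(c['eye']),rot(c['attitude'])
def ray(n,u,v,z,s=None):
    c,e,A=cam(n,s); d=A@np.array([(u-c['cx'])/c['fx'],(v-c['cy'])/c['fy'],1])
    return e+d*(z-e[2])/d[2]
def proj(n,p,s=None):
    c,e,A=cam(n,s); q=A.T@(np.array(p)-e); return np.array([c['fx']*q[0]/q[2]+c['cx'],c['fy']*q[1]/q[2]+c['cy']])
def snap(n,f):
    im=cams.capture(n); cv2.imwrite('pics/'+f+'.png',im[:,:,::-1]); return im
E
python3 - <<'E'
from h import *
for n in('scene','side','wrist'): print(n,cams.calibration(n)); snap(n,n+'0')
s=sense();print(s,ctrl.finger_overhang)
E
```

```text
scene {'fx': 510.1237574021894, 'fy': 510.1237574021894, 'cx': 324.18168033780177, 'cy': 241.29358001715008, 'eye': array([1.07015673, 0.56192548, 0.82124968]), 'attitude': array([-0.12416549,  0.30065704,  0.87516453, -0.35815543])}
side {'fx': 502.41723777379855, 'fy': 502.41723777379855, 'cx': 322.90838950792516, 'cy': 239.9541509021104, 'eye': array([0.30473388, 0.58915284, 0.64320985]), 'attitude': array([ 0.09273667, -0.21821953,  0.8761854 , -0.41961803])}
wrist {'fx': 331.062306536892, 'fy': 331.062306536892, 'cx': 316.74683533586403, 'cy': 237.0254876928364, 'mount': array([[-4.04600267e-04, -9.67228213e-01, -2.53908290e-01,
         7.41645612e-02],
       [ 9.99999917e-01, -3.80849039e-04, -1.42698366e-04,
        -9.64071400e-04],
       [ 4.13211572e-05, -2.53908327e-01,  9.67228287e-01,
        -1.53956071e-01],
       [ 0.00000000e+00,  0.00000000e+00,  0.00000000e+00,
         1.00000000e+00]])}
{'time_s': 0.15, 'qpos': array([-1.20946756e-01,  2.76426747e-01,  1.50580441e+00, -1.44696491e-05,
        1.36070870e+00, -1.20995574e-01]), 'joint_vel': array([ 0.00102338, -0.00216058, -0.00383028, -0.00053484,  0.0004017 ,
        0.00166841]), 'joint_torque': array([ 2.15351523e-03, -4.04925048e+01, -2.37432325e+01,  7.02095032e-02,
        3.15094914e-02, -7.84152348e-05]), 'position': array([5.74617820e-01, 6.64680757e-05, 2.29831651e-01]), 'orientation': array([-5.25944246e-04,  7.07088291e-01,  7.07124951e-01, -4.20918021e-04]), 'contact_force': array([0.10401098, 0.39183386, 1.31147016]), 'ft_torque': array([-0.01927798, -0.02562076, -0.01131126]), 'width': 0.09438053435561546} 0.025
```

View pics/scene0.png

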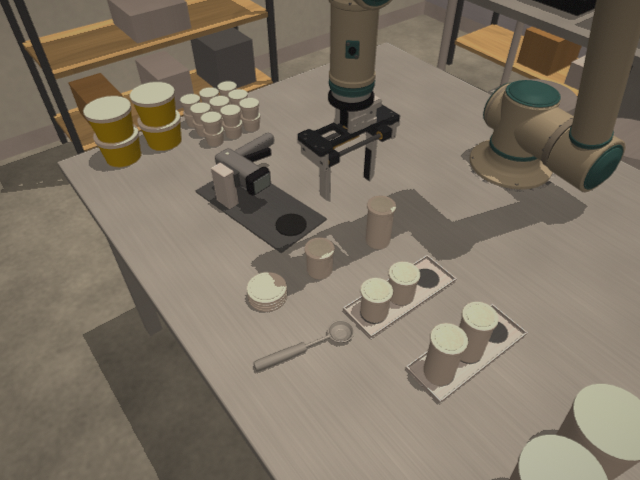

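View pics/side0.png

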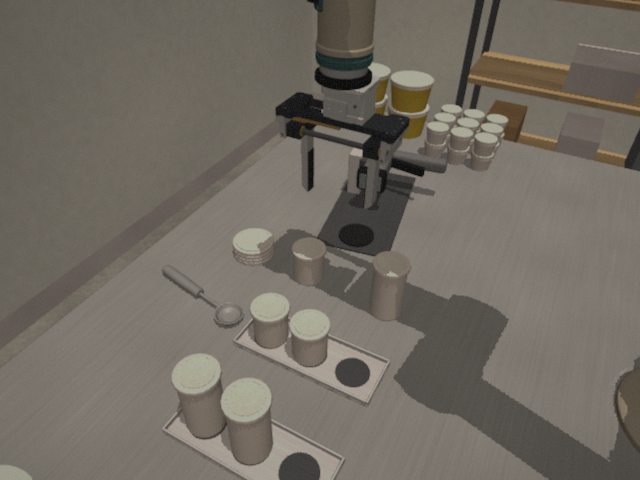

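The scene view shows the tall tub at (380,222), short tub (320,258), pad (291,224), tall tray's empty place (497,331). In the side view they are at (389,287), (308,262), (356,235) and (299,468). Next I measure by segmentation.

```bash
cat > m.py <<'E'
from h import *
def dark(n,im,seed,z,thr=None,s=None):
    g=cv2.GaussianBlur(cv2.cvtColor(im,cv2.COLOR_RGB2GRAY),(3,3),0)
    x,y=seed; m0=int(g[y,x]); 
    out=[]
    for t in ([thr] if thr else [6,10,15,20]):
        m=(np.abs(g.astype(int)-m0)<t).astype(np.uint8); _,l=cv2.connectedComponents(m)
        mm=(l==l[y,x]).astype(np.uint8); c=max(cv2.findContours(mm,0,2)[0],key=cv2.contourArea)
        c=cv2.convexHull(c)[:,0]
        P=np.array([ray(n,u,v,z,s)[:2] for u,v in c])
        (cx,cy),(a,b),_=cv2.fitEllipse((P*1000).astype(np.float32))
        out.append((t,m0,np.round([cx,cy,a,b],1)))
    return out
E
python3 - <<'E'
from m import *
I={n:cv2.imread(f'pics/{n}0.png')[:,:,::-1].copy() for n in('scene','side')}
for nm,z,a,b in[('pad',.01,(291,224),(356,235)),('tallfree',.003,(497,331),(299,468)),('shortfree',.003,(428,278),(352,372)),('tub lid',.11,(381,205),(391,264)),('rowa',.113,(479,315),(247,400)),('rowb',.113,(447,338),(198,375)),('short',.07,(320,246),(309,250))]:
    for n,sd in(('scene',a),('side',b)):
        print(nm,n,ray(n,*sd,z)[:2].round(3))
        if nm!='short':
            for o in dark(n,I[n],sd,z): print('   ',o)
# panel for viewing
a=cv2.resize(I['scene'][120:260,180:410],None,fx=3,fy=3,interpolation=2)[:,:,::-1]
cv2.imwrite('pics/c1.png',cv2.convertScaleAbs(a,alpha=1.8))
E
```

```text
pad scene [ 0.604 -0.158]
    (6, 36, array([ 604.9, -158. ,   67.9,   70.9]))
    (10, 36, array([ 604.8, -158. ,   69.7,   72.1]))
    (15, 36, array([ 604.9, -158.1,   71.8,   74.7]))
    (20, 36, array([ 604.7, -158.1,   72.3,   76.6]))
pad side [ 0.6   -0.155]
    (6, 31, array([ 600.6, -155.3,   68.9,   70.8]))
    (10, 31, array([ 600.6, -155.7,   69.9,   73.3]))
    (15, 31, array([ 600.8, -155.9,   70.8,   75.7]))
    (20, 31, array([ 600.7, -155.9,   72.9,   78.1]))
tallfree scene [0.46  0.322]
    (6, 72, array([462.4, 326.8,  24.7,  46.5]))
    (10, 72, array([462.6, 327.1,  25.8,  48.5]))
    (15, 72, array([462.4, 327.2,  26.9,  49.9]))
    (20, 72, array([463.6, 327.5,  27. ,  53.7]))
tallfree side [0.467 0.314]
    (6, 61, array([464.4, 319.2,  49. ,  49.4]))
    (10, 61, array([464.7, 318.6,  48.7,  49.8]))
    (15, 61, array([464.6, 319.1,  50.3,  51. ]))
    (20, 61, array([464.3, 319.3,  51.4,  52. ]))
shortfree scene [0.468 0.147]
    (6, 73, array([469.3, 144.8,  43. ,  45.9]))
    (10, 73, array([470.1, 144.8,  45.8,  46.6]))
    (15, 73, array([469.8, 145.1,  
[... 1044 characters left out ...]
 array([537.3, 317.7,  57.4,  57.9]))
    (10, 165, array([537.4, 317.6,  58.2,  58.6]))
    (15, 165, array([537.5, 317.7,  58.7,  59.5]))
    (20, 165, array([537.4, 317.5,  59.1,  60. ]))
rowb scene [0.618 0.313]
    (6, 188, array([615.5, 314.1,  55.6,  56.1]))
    (10, 188, array([615.5, 313.9,  56.3,  57.3]))
    (15, 188, array([615.5, 314. ,  57. ,  58.2]))
    (20, 188, array([615.4, 313.8,  57.7,  59. ]))
rowb side [0.609 0.318]
    (6, 166, array([613.5, 316.2,  56.9,  57.7]))
    (10, 166, array([613.6, 316.2,  57.8,  58.2]))
    (15, 166, array([613.7, 316.2,  58.8,  59.2]))
    (20, 166, array([613.7, 316. ,  59.1,  60. ]))
short scene [ 0.629 -0.015]
short side [ 0.627 -0.006]
```

View pics/c1.png

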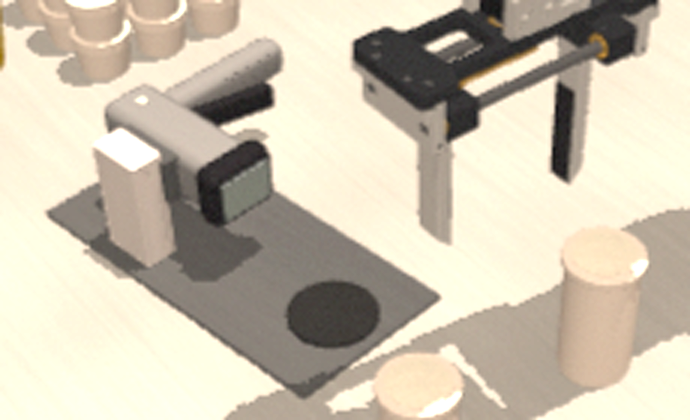

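Call:
{"op": "play_rows", "data": {
  "offset": [
    [-0.8, 0, 0],
    [-0.8, 0, 0],
    [-0.8, 0, 0],
    [-0.8, 0, 0],
    [-0.8, 0, 0],
    [-0.8, 0, 0],
    [-0.8, 0, 0],
    [-0.8, 0, 0],
    [-0.8, 0, 0],
    [-0.8, 0, 0],
    [-0.8, 0, 0],
    [-0.8, 0, 0],
    [-0.8, 0, 0],
    [0, 0, 0],
    [0, 0, 0]
  ],
  "yaw": [7, 7, 7, 7, 7, 7, 7, 7, 7, 7, 7, 7, 6, 0, 0],
  "claw": [9.4, 9.4, 9.4, 9.4, 9.4, 9.4, 9.4, 9.4, 9.4, 9.4, 9.4, 9.4, 9.4, 9.4, 9.4],
  "grip_force": 20
}}

```text
time_s: 1.4
position: [0.4625, 0.0006, 0.2245]
orientation: [-0.004, -0.021, 1.0, -0.003]
contact_force: [0.1, -0.1, -0.2]
width: 0.0941
```

Run:
```python
from h import *
s=sense(); im=snap('wrist','w1'); snap('scene','scene1')
print(s['position'],rot(s['orientation']).round(3),proj('wrist',[.474,.001,.11],s))
P=[ray('scene',u,v,.006)[:2] for u,v in((196,191),(281.7,251.7),(326.7,219.3))]
print(P, np.linalg.norm(P[0]-P[1]),np.linalg.norm(P[2]-P[1]),np.degrees(np.arctan2(*(P[1]-P[0])[::-1])))
```

```text
[0.46252165 0.00058024 0.22448516] [[-0.999 -0.042 -0.009]
 [-0.042  0.999 -0.005]
 [ 0.009 -0.005 -1.   ]] [316.72140549 255.95200974]
[array([ 0.71856913, -0.40314617]), array([ 0.66861542, -0.10183224]), array([ 0.52601806, -0.12320418])] 0.3054266767329955 0.14419003743716988 99.41323428099378
```

View pics/w1.png

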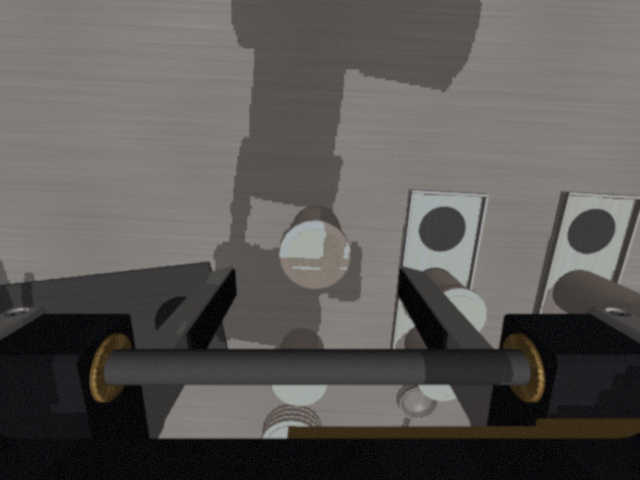

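Call:
{"op": "play_rows", "data": {
  "offset": [
    [0.6, 0, -1],
    [0.5, 0, -2],
    [0, 0, -2],
    [0, 0, -2],
    [0, 0, -2],
    [0, 0, 0],
    [0, 0, 0]
  ],
  "yaw": [0, 0, 0, 0, 0, 0, 0],
  "claw": [9.4, 9.4, 9.4, 9.4, 9.4, 9.4, 9.4]
}}

```text
time_s: 2.08
position: [0.4807, 0.0002, 0.1284]
orientation: [-0.002, -0.017, 1.0, -0.003]
contact_force: [0.2, -0.1, 0.7]
width: 0.094
```

Call:
{"op": "play_rows", "data": {
  "offset": [
    [-0.4, 0, -1.2],
    [-0.1, 0, -1.2],
    [0, 0, -1],
    [0, 0, -0.7],
    [0, 0, -0.4],
    [0, 0, -0.1],
    [0, 0, 0],
    [0, 0, 0]
  ],
  "yaw": [0, 0, 0, 0, 0, 0, 0, 0],
  "claw": [9.4, 9.4, 9.4, 9.4, 9.4, 9.4, 9.4, 9.4]
}}

```text
time_s: 2.75
position: [0.4833, -0.0006, 0.0853]
orientation: [0.004, -0.015, 1.0, -0.004]
contact_force: [0.6, 0.2, -0.4]
width: 0.0938
```

Call:
{"op": "play_rows", "data": {
  "offset": [
    [-0.4, 0, -0.4],
    [-0.4, 0, -0.4],
    [0, 0, 0],
    [0, 0, 0]
  ],
  "yaw": [0, 0, 0, 0],
  "claw": [9.4, 9.4, 9.4, 9.4]
}}

```text
time_s: 3.08
position: [0.4755, -0.0007, 0.078]
orientation: [0.006, -0.015, 1.0, -0.004]
contact_force: [0.2, 1.1, 0.8]
width: 0.0942
```

Call:
{"op": "play_rows", "data": {
  "offset": [
    [-0.1, 0, 0],
    [0, 0, 0],
    [0, 0, 0],
    [0, 0, 0],
    [0, 0, 0],
    [0, 0, 0],
    [0, 0, 0],
    [0, 0, 0]
  ],
  "yaw": [0, 0, 0, 0, 0, 0, 0, 0],
  "claw": [5, 5, 5, 5, 5, 5, 5, 5],
  "grip_force": 20
}}

```text
time_s: 3.75
position: [0.4745, -0.0009, 0.0784]
orientation: [0.006, -0.015, 1.0, -0.004]
contact_force: [0.0, -0.3, 0.0]
width: 0.0611
```

Call:
{"op": "play_rows", "data": {
  "offset": [
    [0, 0, 0],
    [0, 0, 0],
    [0, 0, 0],
    [0, 0, 0]
  ],
  "yaw": [0, 0, 0, 0],
  "claw": [5, 5, 5, 5]
}}

```text
time_s: 4.08
position: [0.4745, -0.0008, 0.0784]
orientation: [0.006, -0.015, 1.0, -0.004]
contact_force: [0.1, -0.1, -0.4]
width: 0.0614
```

Call:
{"op": "play_rows", "data": {
  "offset": [
    [0, 0, 0],
    [0, 0, 0],
    [0, 0, -0.3],
    [0, 0, -0.6],
    [0, 0, -0.6],
    [0, 0, -0.4],
    [0, 0, -0.1],
    [0, 0, 0],
    [0, 0, 0]
  ],
  "yaw": [0, 0, 0, 0, 0, 0, 0, 0, 0],
  "claw": [8, 8, 8, 8, 8, 8, 8, 8, 8]
}}

```text
time_s: 4.83
position: [0.474, -0.0007, 0.0555]
orientation: [0.005, -0.015, 1.0, -0.004]
contact_force: [1.3, 0.5, -1.3]
width: 0.0796
```

Call:
{"op": "play_rows", "data": {
  "offset": [
    [0, 0, 0],
    [0, 0, 0],
    [0, 0, 0],
    [0, 0, 0],
    [0, 0, 0],
    [0, 0, 0],
    [0, 0, 0]
  ],
  "yaw": [0, 0, 0, 0, 0, 0, 0],
  "claw": [4.5, 4.5, 4.5, 4.5, 4.5, 4.5, 4.5],
  "grip_force": 20
}}

```text
time_s: 5.42
position: [0.4742, -0.0008, 0.0557]
orientation: [0.005, -0.015, 1.0, -0.004]
contact_force: [-0.3, -0.4, -1.2]
width: 0.0584
```

Call:
{"op": "play_rows", "data": {
  "offset": [
    [0, 0, 0],
    [0, 0, 0.8],
    [0, 0, 1.2],
    [0, 0, 1.2],
    [0, 0, 0.8],
    [0, 0, 0.2],
    [0, 0, 0],
    [0, 0, 0]
  ],
  "yaw": [0, 0, 0, 0, 0, 0, 0, 0],
  "claw": [4.5, 4.5, 4.5, 4.5, 4.5, 4.5, 4.5, 4.5]
}}

```text
time_s: 6.08
position: [0.472, -0.0003, 0.0998]
orientation: [0.003, -0.015, 1.0, -0.003]
contact_force: [-0.1, 0.2, -2.7]
width: 0.0581
```

Run:
```python
from h import *
print(sense()['position']); im=snap('side','s2'); im2=snap('wrist','w2')
cv2.imwrite('pics/c2.png',np.hstack([cv2.resize(im[100:340,240:480],(400,400)),cv2.resize(im2[120:400,180:460],(400,400))])[:,:,::-1])
```

```text
[ 4.71985765e-01 -2.91182288e-04  9.98289569e-02]
```

View pics/c2.png

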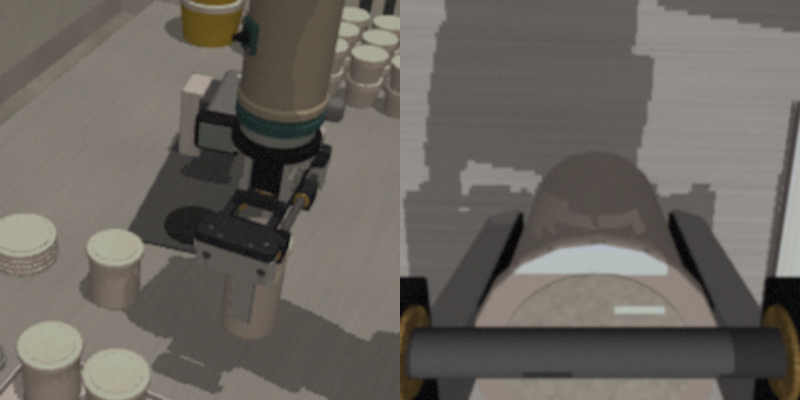

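The tub is held upright and clear of the table, with the wall between the pads. Next, to the pad.

Call:
{"op": "play_rows", "data": {
  "offset": [
    [0.6, -0.7, 0],
    [1.1, -1.3, 0],
    [1.3, -1.5, 0],
    [1.3, -1.6, 0],
    [1.3, -1.6, 0],
    [1.3, -1.6, 0],
    [1.3, -1.6, 0],
    [1.3, -1.5, 0],
    [1.1, -1.3, 0],
    [0.7, -0.9, 0],
    [0.4, -0.5, 0],
    [0.1, -0.1, 0],
    [0, 0, 0],
    [0, 0, 0]
  ],
  "yaw": [0, 1, 1, 1, 1, 1, 1, 1, 0, 0, 0, 0, 0, 0],
  "claw": [4.5, 4.5, 4.5, 4.5, 4.5, 4.5, 4.5, 4.5, 4.5, 4.5, 4.5, 4.5, 4.5, 4.5]
}}

```text
time_s: 7.35
position: [0.5927, -0.1539, 0.0902]
orientation: [-0.004, -0.079, 0.997, -0.002]
contact_force: [0.0, -0.2, -2.8]
width: 0.0585
```

Call:
{"op": "play_rows", "data": {
  "offset": [
    [0.5, -0.2, 0],
    [0.4, -0.1, 0],
    [0.1, 0, 0],
    [0, 0, 0],
    [0, 0, 0]
  ],
  "yaw": [0, 0, 0, 0, 0],
  "claw": [4.5, 4.5, 4.5, 4.5, 4.5]
}}

```text
time_s: 7.77
position: [0.6019, -0.1541, 0.0906]
orientation: [-0.005, -0.081, 0.997, -0.001]
contact_force: [0.9, -0.5, -2.6]
width: 0.0584
```

Run:
```python
from h import *
s=sense();print(s['position'],(rot(s['orientation'])).round(3)); im=snap('scene','sc3'); im2=snap('side','s3')
a=cv2.resize(im[120:280,200:360],(400,400),interpolation=2); b=cv2.resize(im2[140:300,280:440],(400,400),interpolation=2)
cv2.imwrite('pics/c3.png',cv2.convertScaleAbs(np.hstack([a,b])[:,:,::-1],alpha=1.7))
```

```text
[ 0.60185248 -0.15414264  0.09060676] [[-0.987 -0.161 -0.01 ]
 [-0.161  0.987 -0.003]
 [ 0.01  -0.001 -1.   ]]
```

View pics/c3.png

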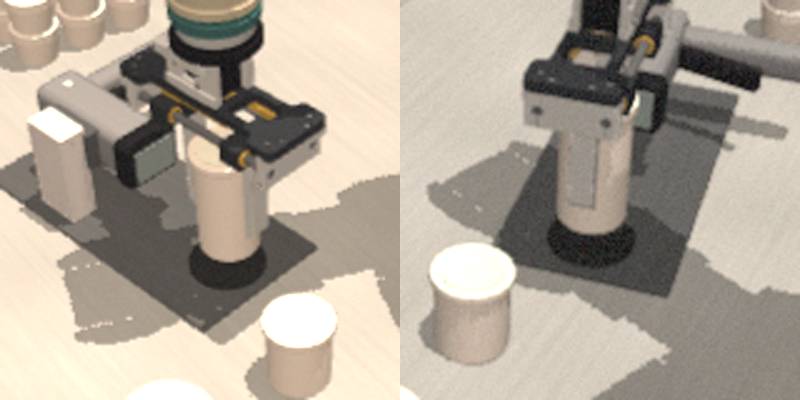

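Over the pad in both views. Lowering.

Call:
{"op": "play_rows", "data": {
  "offset": [
    [0.1, -0.2, -0.4],
    [0, -0.1, -0.6],
    [0, 0, -0.6],
    [0, 0, -0.4],
    [0, 0, -0.1],
    [0, 0, 0],
    [0, 0, 0]
  ],
  "yaw": [0, 0, 0, 0, 0, 0, 0],
  "claw": [4.5, 4.5, 4.5, 4.5, 4.5, 4.5, 4.5]
}}

```text
time_s: 8.45
position: [0.6017, -0.1573, 0.0665]
orientation: [-0.006, -0.081, 0.997, -0.001]
contact_force: [-0.2, -0.5, -2.9]
width: 0.0587
```

Call:
{"op": "play_rows", "data": {
  "offset": [
    [0.1, 0, -0.1],
    [0, 0, -0.1],
    [0, 0, 0]
  ],
  "yaw": [0, 0, 0],
  "claw": [4.5, 4.5, 4.5]
}}

```text
time_s: 8.7
position: [0.6033, -0.1573, 0.0666]
orientation: [-0.005, -0.081, 0.997, -0.001]
contact_force: [-0.6, -0.3, -2.2]
width: 0.0582
```

Call:
{"op": "play_rows", "data": {
  "offset": [
    [0, 0, -0.2],
    [0, 0, -0.1],
    [0, 0, 0]
  ],
  "yaw": [0, 0, 0],
  "claw": [4.5, 4.5, 4.5]
}}

```text
time_s: 8.95
position: [0.6046, -0.1575, 0.0662]
orientation: [-0.003, -0.081, 0.997, -0.002]
contact_force: [0.7, -0.3, -3.3]
width: 0.0585
```

Call:
{"op": "play_rows", "data": {
  "offset": [
    [-0.1, 0, -0.2],
    [-0.1, 0, -0.2],
    [0, 0, 0],
    [0, 0, 0]
  ],
  "yaw": [0, 0, 0, 0],
  "claw": [4.5, 4.5, 4.5, 4.5]
}}

```text
time_s: 9.28
position: [0.6046, -0.1581, 0.0661]
orientation: [-0.0, -0.081, 0.997, -0.003]
contact_force: [0.9, 0.7, -2.5]
width: 0.0583
```

Call:
{"op": "play_rows", "data": {
  "offset": [
    [-0.3, 0, -0.4],
    [0, 0, 0],
    [0, 0, 0]
  ],
  "yaw": [0, 0, 0],
  "claw": [4.5, 4.5, 4.5]
}}

```text
time_s: 9.53
position: [0.6047, -0.16, 0.0657]
orientation: [0.004, -0.081, 0.997, -0.005]
contact_force: [-0.3, -0.2, -2.4]
width: 0.0581
```

Run:
```python
from h import *
s=sense();print(s['position'],s['contact_force'],(rot(s['orientation'])).round(3)); im=snap('scene','sc4'); im2=snap('side','s4')
a=cv2.resize(im[150:250,250:350],(400,400),interpolation=2); b=cv2.resize(im2[160:260,310:410],(400,400),interpolation=2)
cv2.imwrite('pics/c4.png',cv2.convertScaleAbs(np.hstack([a,b])[:,:,::-1],alpha=1.7))
```

```text
[ 0.60472699 -0.15995907  0.06568113] [-0.30385558 -0.1725361  -2.39530913] [[-0.987 -0.161  0.008]
 [-0.161  0.987 -0.01 ]
 [-0.007 -0.011 -1.   ]]
```

View pics/c4.png

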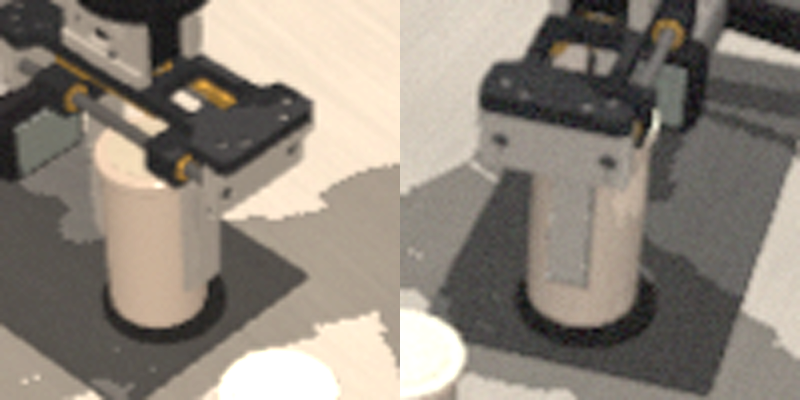

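Call:
{"op": "play_rows", "data": {
  "offset": [
    [-0.1, 0.3, 0.2],
    [-0.1, 0.1, 0],
    [0, 0, 0],
    [0, 0, 0]
  ],
  "yaw": [0, 0, 0, 0],
  "claw": [4.5, 4.5, 4.5, 4.5]
}}

```text
time_s: 9.97
position: [0.6005, -0.1552, 0.065]
orientation: [0.001, -0.081, 0.997, -0.004]
contact_force: [-1.3, 0.1, 1.3]
width: 0.0581
```

Call:
{"op": "play_rows", "data": {
  "offset": [
    [0, 0, 0],
    [0, 0, 0],
    [0, 0, 0],
    [0, 0, 0],
    [0, 0, 0]
  ],
  "yaw": [0, 0, 0, 0, 0],
  "claw": [6, 6.5, 8, 9, 9.4]
}}

```text
time_s: 10.38
position: [0.6015, -0.1552, 0.0656]
orientation: [0.002, -0.081, 0.997, -0.004]
contact_force: [0.3, 0.5, -0.1]
width: 0.0815
```

Call:
{"op": "play_rows", "data": {
  "offset": [
    [0, 0, 0.5],
    [0, 0, 1.5],
    [0, 0, 2.5],
    [0, 0, 3],
    [0, 0, 3],
    [0, 0, 2.5],
    [0, 0, 1],
    [0, 0, 0]
  ],
  "yaw": [0, 0, 0, 0, 0, 0, 0, 0],
  "claw": [9.4, 9.4, 9.4, 9.4, 9.4, 9.4, 9.4, 9.4]
}}

```text
time_s: 11.05
position: [0.5991, -0.1542, 0.2126]
orientation: [0.0, -0.081, 0.997, -0.004]
contact_force: [0.1, -0.7, -0.0]
width: 0.0941
```

Call:
{"op": "play_rows", "data": {
  "offset": [
    [-0.5, -0.8, 0],
    [-0.9, -1.5, 0],
    [-1, -1.8, 0],
    [-1, -1.8, 0],
    [-1, -1.8, 0],
    [-1, -1.8, 0],
    [-0.8, -1.5, 0],
    [-0.4, -0.8, 0],
    [-0.1, -0.2, 0],
    [0, 0, 0],
    [0, 0, 0]
  ],
  "yaw": [0, 0, 0, 0, 0, 0, 0, 0, 0, 0, 0],
  "claw": [9.4, 9.4, 9.4, 9.4, 9.4, 9.4, 9.4, 9.4, 9.4, 9.4, 9.4]
}}

```text
time_s: 11.97
position: [0.521, -0.2789, 0.2027]
orientation: [-0.007, -0.081, 0.997, 0.001]
contact_force: [-0.7, 0.1, -1.4]
width: 0.0942
```

Run:
```python
from m import *
s=sense();im=snap('wrist','w5');sc=snap('scene','sc5');sd=snap('side','s5')
print(s['position'].round(4),rot(s['orientation']).round(3).tolist())
cv2.imwrite('pics/w5b.png',cv2.convertScaleAbs(im[:,:,::-1],alpha=1.6))
```

```text
[ 0.521  -0.2789  0.2027] [[-0.987, -0.162, -0.014], [-0.162, 0.987, 0.001], [0.013, 0.003, -1.0]]
```

View pics/w5b.png

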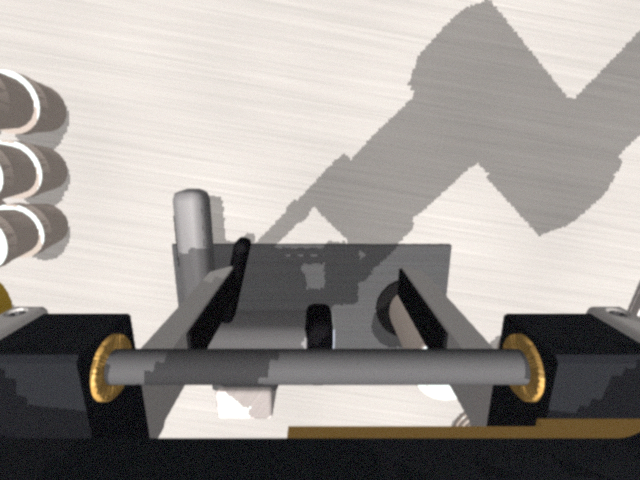

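Run:
```python
from h import *
p=dict(position=[.521,-.2789,.2027],orientation=sense()['orientation'])
a=np.radians(9.2);ex=np.array([np.cos(a),np.sin(a)]);ey=np.array([-ex[1],ex[0]]);o=np.array([.603,-.157])-.05*ex-.12*ey
print(o)
for nm,u,v,z in[('gripL',175,215,.085),('gripR',211,215,.08),('gripL2',177,280,.085),('gripR2',213,260,.08),('gripend',190,191,.09),('tipL',233,245,.09),('tipR',250,245,.085),('tipend',241,238,.09),('trR',243,280,.085),('plate corner',175,244,.006),('plateR',450,244,.006),('pad',400,305,.01)]:
    w=ray('wrist',u,v,z,p)[:2]; d=w-o; print(nm,w.round(4),'stand',(1000*np.array([d@ex,d@ey])).round(1))
```

```text
[ 0.57282893 -0.28345041]
gripL [ 0.5168 -0.3984] stand [ -73.7 -104.5]
gripR [ 0.513  -0.3702] stand [-72.9 -76.1]
gripL2 [ 0.5744 -0.3931] stand [ -16.  -108.5]
gripR2 [ 0.5528 -0.365 ] stand [-32.8 -77.3]
gripend [ 0.4939 -0.3857] stand [-94.2 -88.3]
tipL [ 0.5332 -0.347 ] stand [-49.3 -56.4]
tipR [ 0.5324 -0.3338] stand [-47.9 -43.2]
tipend [ 0.5261 -0.3411] stand [-55.3 -49.4]
trR [ 0.565  -0.3361] stand [-16.1 -50.8]
plate corner [ 0.5687 -0.4277] stand [ -27.1 -141.7]
plateR [ 0.5196 -0.1291] stand [-27.9 160.8]
pad [ 0.5981 -0.1686] stand [ 43.3 109.3]
```

Grip edges lie at about columns 175 and 211. The trigger tip is at (241,238). The sizes agree with the given ones: grip 28 mm wide, trigger tip 17 mm from home. Squeeze point is ≈ (0.558,-0.369). I move above it.

Call:
{"op": "play_rows", "data": {
  "offset": [
    [0.3, -0.7, 0],
    [0.5, -1.2, 0],
    [0.6, -1.5, 0],
    [0.6, -1.5, 0],
    [0.6, -1.4, 0],
    [0.4, -1, 0],
    [0.2, -0.5, 0],
    [0.1, -0.2, 0],
    [0, 0, 0],
    [0, 0, 0]
  ],
  "yaw": [0, 0, 0, 0, 0, 0, 0, 0, 0, 0],
  "claw": [9.4, 9.4, 9.4, 9.4, 9.4, 9.4, 9.4, 9.4, 9.4, 9.4]
}}

```text
time_s: 12.95
position: [0.5612, -0.364, 0.2033]
orientation: [-0.005, -0.085, 0.996, -0.0]
contact_force: [0.4, 0.6, 0.0]
width: 0.0941
```

Run:
```python
from h import *
s=sense();im=snap('wrist','w6')
print(s['position'].round(4),rot(s['orientation']).round(3).tolist(),proj('wrist',[.5584,-.3694,.09],s))
c=im[140:360,180:460].copy()
cv2.imwrite('pics/w6b.png',cv2.convertScaleAbs(cv2.resize(c,None,fx=2.5,fy=2.5)[:,:,::-1],alpha=1.6))
```

```text
[ 0.5612 -0.364   0.2033] [[-0.985, -0.17, -0.01], [-0.17, 0.985, -0.002], [0.01, 0.0, -1.0]] [310.17793802 239.13114188]
```

View pics/w6b.png

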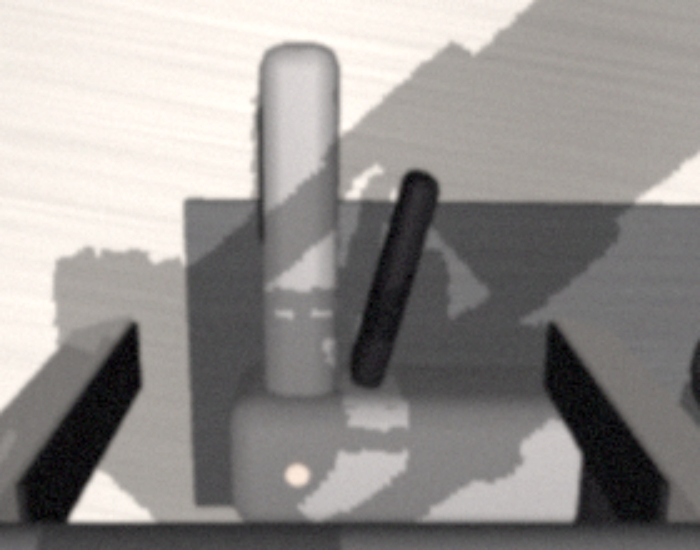

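Run:
```python
from h import *
s=sense()
f=lambda u,v,z:ray('wrist',180+u/2.5,140+v/2.5,z,s)[:2]
gc,ge,gc0=f(300,300,.088),f(300,45,.09),f(300,380,.088)
L,Rr=f(263,300,.085),f(337,300,.085)
tip,hg=f(423,172,.091),f(368,385,.091)
d=(gc0-ge)/np.linalg.norm(gc0-ge);n=np.array([-d[1],d[0]])
print('yaw grip',np.degrees(np.arctan2(d[1],d[0])),'width',np.linalg.norm(L-Rr)*1e3,'trigger len',np.linalg.norm(tip-hg)*1e3,'angle',np.degrees(np.arctan2(*(tip-hg)[::-1])-np.arctan2(*(-d)[::-1])))
print('gripend-hinge x',(hg-ge)@d*1e3,'trig tip off',(tip-gc)@n*1e3,'hinge off',(hg-gc)@n*1e3)
t=hg-.042*d; t=t+n*((gc-t)@n+.0085); print('squeeze',t,'move cm',100*(t-s['position'][:2]), 'jaw yaw',np.degrees(np.arctan2(*(rot(s['orientation'])[:2,1])[::-1])))
```

```text
yaw grip 9.010159748427508 width 25.623598367478362 trigger len 76.78614301169911 angle 347.7078536848612
gripend-hinge x 114.72790699442356 trig tip off 40.17018542207538 hinge off 23.82268754840836
squeeze [ 0.56512296 -0.36824959] move cm [ 0.40179784 -0.43897819] jaw yaw 99.79110308750121
```

Call:
{"op": "play_rows", "data": {
  "offset": [
    [0, -0.3, -0.5],
    [0, -0.2, -1.3],
    [0, 0, -1.8],
    [0, 0, -1.8],
    [0, 0, -1.6],
    [0, 0, -1],
    [0, 0, -0.5],
    [0, 0, 0],
    [0, 0, 0]
  ],
  "yaw": [-0.6, 0, 0, 0, 0, 0, 0, 0, 0],
  "claw": [9.4, 9.4, 9.4, 9.4, 9.4, 9.4, 9.4, 9.4, 9.4]
}}

```text
time_s: 13.75
position: [0.56, -0.3656, 0.1165]
orientation: [-0.004, -0.08, 0.997, -0.001]
contact_force: [-1.2, -0.1, -0.4]
width: 0.0941
```

Call:
{"op": "play_rows", "data": {
  "offset": [
    [0, -0.3, -0.6],
    [0, -0.2, -0.9],
    [0, 0, -0.9],
    [0, 0, -0.5],
    [0, 0, -0.2],
    [0, 0, 0],
    [0, 0, 0]
  ],
  "yaw": [0, 0, 0, 0, 0, 0, 0],
  "claw": [9.4, 9.4, 9.4, 9.4, 9.4, 9.4, 9.4]
}}

```text
time_s: 14.33
position: [0.5613, -0.3724, 0.085]
orientation: [-0.002, -0.08, 0.997, -0.003]
contact_force: [-0.4, 0.5, 0.6]
width: 0.094
```

Call:
{"op": "play_rows", "data": {
  "offset": [
    [0, 0.3, 0],
    [0, 0, 0],
    [0, 0, 0]
  ],
  "yaw": [0, 0, 0],
  "claw": [7, 6.2, 6.2],
  "grip_force": 25
}}

```text
time_s: 14.58
position: [0.5616, -0.3693, 0.0854]
orientation: [-0.002, -0.08, 0.997, -0.003]
contact_force: [0.5, -0.2, -0.1]
width: 0.0774
```

Call:
{"op": "play_rows", "data": {
  "offset": [
    [0, 0, 0],
    [0, 0, 0],
    [0, 0, 0],
    [0, 0, 0],
    [0, 0, 0],
    [0, 0, 0]
  ],
  "yaw": [0, 0, 0, 0, 0, 0],
  "claw": [5.5, 5, 4.5, 4, 3.5, 3.5]
}}

```text
time_s: 15.08
position: [0.5609, -0.3704, 0.0852]
orientation: [-0.003, -0.081, 0.997, -0.005]
contact_force: [0.3, 3.7, 2.1]
width: 0.0426
```

Call:
{"op": "play_rows", "data": {
  "offset": [
    [0, 0, 0],
    [0, 0, 0],
    [0, 0, 0],
    [0, 0, 0],
    [0, 0, 0],
    [0, 0, 0],
    [0, 0, 0],
    [0, 0, 0]
  ],
  "yaw": [0, 0, 0, 0, 0, 0, 0, 0],
  "claw": [3.5, 3.5, 3.5, 3.5, 3.5, 3.5, 3.5, 3.5],
  "grip_force": 35
}}

```text
time_s: 15.75
position: [0.5609, -0.3705, 0.0852]
orientation: [-0.003, -0.082, 0.997, -0.004]
contact_force: [-0.4, 0.4, -0.0]
width: 0.0421
```

Run:
```python
from h import *
s=sense();im=snap('wrist','w7');print(s['width'],s['contact_force'],s['position'])
cv2.imwrite('pics/w7b.png',cv2.convertScaleAbs(cv2.resize(im[80:360,180:460],None,fx=2,fy=2)[:,:,::-1],alpha=1.6))
```

```text
0.04208258563858162 [-0.36524108  0.40192733 -0.02849472] [ 0.56088139 -0.37047244  0.08524226]
```

View pics/w7b.png

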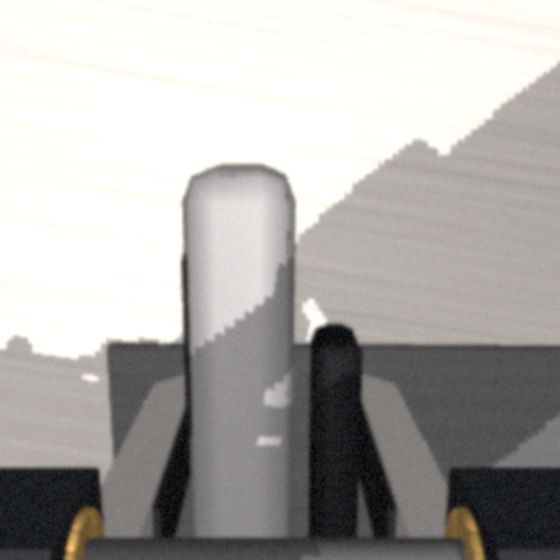

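The trigger (x≈335) is parallel to the grip (x≈240). The width is steady at 42 mm, so it is home and has been held for about 0.8 s. Release and rise.

Call:
{"op": "play_rows", "data": {
  "offset": [
    [0, 0, 0],
    [0, 0, 0],
    [0, 0, 0],
    [0, 0, 0],
    [0, 0, 0],
    [0, 0, 0],
    [0, 0, 0],
    [0, 0, 0],
    [0, 0, 0],
    [0, 0, 0]
  ],
  "yaw": [0, 0, 0, 0, 0, 0, 0, 0, 0, 0],
  "claw": [3.5, 3.5, 3.5, 5.2, 6, 7, 8, 9, 9.4, 9.4]
}}

```text
time_s: 16.63
position: [0.5637, -0.367, 0.0861]
orientation: [0.0, -0.08, 0.997, -0.002]
contact_force: [0.4, -0.3, -0.8]
width: 0.0855
```

Call:
{"op": "play_rows", "data": {
  "offset": [
    [0, 0, 0.5],
    [0, 0, 1.3],
    [0, 0, 2],
    [0, 0, 2.5],
    [0, 0, 2.5],
    [0, 0, 1.5],
    [0, 0, 0.6],
    [0, 0, 0.1],
    [0, 0, 0]
  ],
  "yaw": [0, 0, 0, 0, 0, 0, 0, 0, 0],
  "claw": [9.4, 9.4, 9.4, 9.4, 9.4, 9.4, 9.4, 9.4, 9.4]
}}

```text
time_s: 17.38
position: [0.5613, -0.3694, 0.2021]
orientation: [-0.001, -0.079, 0.997, -0.004]
contact_force: [0.9, 0.7, 0.0]
width: 0.0939
```

Run:
```python
from h import *
s=sense();im=snap('wrist','w8');snap('side','s8');im2=snap('scene','sc8');print(s['position'])
cv2.imwrite('pics/c8.png',cv2.convertScaleAbs(np.hstack([cv2.resize(im[140:360,180:460],(480,377)),cv2.resize(im2[180:260,240:308],(320,377),interpolation=2)])[:,:,::-1],alpha=1.6))
```

```text
[ 0.56130616 -0.36935455  0.20214875]
```

View pics/c8.png

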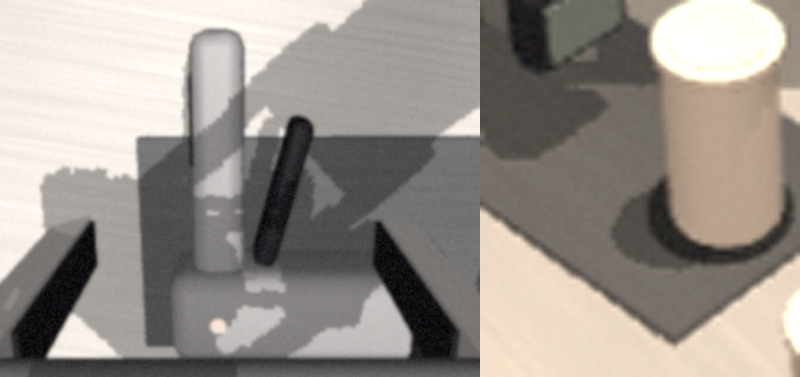

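The trigger has sprung back out and the tub stands on the pad. Fetching it.

Run:
```python
from m import *
for n,f in(('scene','sc8'),('side','s8')):
    im=cv2.imread(f'pics/{f}.png')[:,:,::-1].copy()
    u,v=proj(n,[.601,-.156,.12]).round().astype(int); print(n,u,v,im[v,u])
    for o in dark(n,im,(u,v),.12): print(o)
```

```text
scene 290 187 [187 185 155]
(6, 183, array([ 602.3, -155.2,   47.5,   54.2]))
(10, 183, array([ 602.9, -154.2,   52.1,   54.9]))
(15, 183, array([ 602.8, -154.1,   53.5,   56. ]))
(20, 183, array([ 602.7, -154.2,   55.9,   56.4]))
side 359 189 [165 164 144]
(6, 162, array([ 600.1, -152. ,   51.7,   54. ]))
(10, 162, array([ 600. , -151.8,   53.8,   54.6]))
(15, 162, array([ 600.1, -152. ,   55.9,   56.2]))
(20, 162, array([ 599.9, -151.6,   56.8,   57.2]))
```

Call:
{"op": "play_rows", "data": {
  "offset": [
    [0.1, 0.8, 0],
    [0.3, 1.6, 0],
    [0.3, 2.3, 0],
    [0.4, 2.6, 0],
    [0.4, 2.7, 0],
    [0.4, 2.7, 0],
    [0.4, 2.6, 0],
    [0.4, 2, 0],
    [0.3, 1.4, 0],
    [0.2, 0.7, 0],
    [0.1, 0.2, 0],
    [0, 0, 0],
    [0, 0, 0]
  ],
  "yaw": [0, 0, 0, 0, 0, 0, 0, 0, 0, 0, 0, 0, 0],
  "claw": [9.4, 9.4, 9.4, 9.4, 9.4, 9.4, 9.4, 9.4, 9.4, 9.4, 9.4, 9.4, 9.4]
}}

```text
time_s: 18.62
position: [0.5884, -0.148, 0.1892]
orientation: [-0.01, -0.08, 0.997, 0.006]
contact_force: [-0.4, 0.1, -0.2]
width: 0.0941
```

Call:
{"op": "play_rows", "data": {
  "offset": [
    [0.5, -0.2, 0],
    [0.5, -0.2, 0],
    [0.2, -0.1, 0],
    [0, 0, 0],
    [0, 0, 0]
  ],
  "yaw": [0, 0, 0, 0, 0],
  "claw": [9.4, 9.4, 9.4, 9.4, 9.4]
}}

```text
time_s: 19.03
position: [0.6016, -0.1575, 0.1887]
orientation: [-0.01, -0.078, 0.997, 0.005]
contact_force: [0.5, -0.1, 0.7]
width: 0.094
```

Call:
{"op": "play_rows", "data": {
  "offset": [
    [0, 0, -0.5],
    [0, 0, -1.2],
    [0, 0, -1.7],
    [0, 0, -1.8],
    [0, 0, -1.8],
    [0, 0, -1.4],
    [0, 0, -0.8],
    [0, 0, -0.4],
    [0, 0, 0],
    [0, 0, 0]
  ],
  "yaw": [0, 0, 0, 0, 0, 0, 0, 0, 0, 0],
  "claw": [9.4, 9.4, 9.4, 9.4, 9.4, 9.4, 9.4, 9.4, 9.4, 9.4]
}}

```text
time_s: 19.87
position: [0.6008, -0.1599, 0.0879]
orientation: [-0.01, -0.076, 0.997, 0.004]
contact_force: [-0.4, -0.3, -0.8]
width: 0.0936
```

Call:
{"op": "play_rows", "data": {
  "offset": [
    [0, 0.3, -0.4],
    [0, 0.3, -0.7],
    [0, 0, -0.6],
    [0, 0, -0.3],
    [0, 0, -0.1],
    [0, 0, 0],
    [0, 0, 0]
  ],
  "yaw": [0, 0, 0, 0, 0, 0, 0],
  "claw": [9.4, 9.4, 9.4, 9.4, 9.4, 9.4, 9.4]
}}

```text
time_s: 20.45
position: [0.6028, -0.1536, 0.0677]
orientation: [-0.007, -0.076, 0.997, 0.003]
contact_force: [0.7, 0.8, 0.6]
width: 0.0942
```

Call:
{"op": "play_rows", "data": {
  "offset": [
    [0, 0, 0],
    [0, 0, 0],
    [0, 0, 0],
    [0, 0, 0],
    [0, 0, 0],
    [0, 0, 0],
    [0, 0, 0],
    [0, 0, 0],
    [0, 0, 0]
  ],
  "yaw": [0, 0, 0, 0, 0, 0, 0, 0, 0],
  "claw": [7, 6.2, 4.5, 4.5, 4.5, 4.5, 4.5, 4.5, 4.5],
  "grip_force": 20
}}

```text
time_s: 21.2
position: [0.6034, -0.1538, 0.0685]
orientation: [-0.006, -0.076, 0.997, 0.003]
contact_force: [0.4, 0.4, -1.0]
width: 0.0598
```

Call:
{"op": "play_rows", "data": {
  "offset": [
    [0, 0, 0.5],
    [0, 0, 1.2],
    [0, 0, 1.8],
    [0, 0, 2],
    [0, 0, 2],
    [0, 0, 1.5],
    [0, 0, 0.6],
    [0, 0, 0.1],
    [0, 0, 0]
  ],
  "yaw": [0, 0, 0, 0, 0, 0, 0, 0, 0],
  "claw": [4.5, 4.5, 4.5, 4.5, 4.5, 4.5, 4.5, 4.5, 4.5]
}}

```text
time_s: 21.95
position: [0.5985, -0.1525, 0.1659]
orientation: [-0.012, -0.076, 0.997, 0.005]
contact_force: [-0.2, 0.4, -2.2]
width: 0.0601
```

Call:
{"op": "play_rows", "data": {
  "offset": [
    [-0.3, 0.7, 0.4],
    [-0.5, 1.3, 0.4],
    [-0.6, 2, 0.4],
    [-0.7, 2.5, 0.4],
    [-0.8, 2.8, 0.2],
    [-0.8, 2.8, 0.1],
    [-0.8, 2.8, 0],
    [-0.8, 2.8, 0],
    [-0.8, 2.8, 0],
    [-0.8, 2.8, 0],
    [-0.8, 2.8, 0],
    [-0.8, 2.8, 0],
    [-0.8, 2.8, 0],
    [-0.8, 2.7, 0],
    [-0.8, 2.5, 0],
    [-0.7, 2, 0],
    [-0.6, 1.6, 0],
    [-0.4, 1, 0],
    [-0.2, 0.4, 0],
    [0, 0, 0]
  ],
  "yaw": [0, -0.6, -0.6, -0.6, -0.6, -0.6, -0.6, -0.6, -0.6, -0.6, -0.6, -0.6, -0.6, -0.6, -0.6, -0.6, -0.6, -0.4, 0, 0],
  "claw": [4.5, 4.5, 4.5, 4.5, 4.5, 4.5, 4.5, 4.5, 4.5, 4.5, 4.5, 4.5, 4.5, 4.5, 4.5, 4.5, 4.5, 4.5, 4.5, 4.5]
}}

```text
time_s: 23.62
position: [0.4402, 0.2893, 0.1664]
orientation: [-0.033, 0.017, 0.999, 0.008]
contact_force: [0.8, 0.2, -3.1]
width: 0.0598
```

Call:
{"op": "play_rows", "data": {
  "offset": [
    [0.4, 0.5, 1],
    [0.5, 0.6, 1],
    [0.3, 0.6, 0.5],
    [0.1, 0.3, 0],
    [0, 0, 0],
    [0, 0, 0]
  ],
  "yaw": [0, 0, 0, 0, 0, 0],
  "claw": [4.5, 4.5, 4.5, 4.5, 4.5, 4.5]
}}

```text
time_s: 24.12
position: [0.4515, 0.3062, 0.189]
orientation: [-0.036, 0.017, 0.999, 0.005]
contact_force: [-0.3, -0.4, -3.0]
width: 0.06
```

Call:
{"op": "play_rows", "data": {
  "offset": [
    [0, 0, -3],
    [0, 0, 0],
    [0, 0, 0],
    [0, 0, 0]
  ],
  "yaw": [0, 0, 0, 0],
  "claw": [4.5, 4.5, 4.5, 4.5]
}}

```text
time_s: 24.45
position: [0.4509, 0.3044, 0.1582]
orientation: [-0.037, 0.018, 0.999, 0.004]
contact_force: [0.0, -1.0, -1.7]
width: 0.0603
```

Call:
{"op": "play_rows", "data": {
  "offset": [
    [0, 0, 0.5],
    [0, 0, 0.5],
    [0, 0, 0.5],
    [0, 0, 0.5],
    [0, 0, 0.5],
    [0, 0, 0.3],
    [0, 0, 0],
    [0, 0, 0]
  ],
  "yaw": [0, 0, 0, 0, 0, 0, 0, 0],
  "claw": [4.5, 4.5, 4.5, 4.5, 4.5, 4.5, 4.5, 4.5]
}}

```text
time_s: 25.12
position: [0.4531, 0.3052, 0.1947]
orientation: [-0.033, 0.018, 0.999, 0.006]
contact_force: [-0.2, 0.0, -2.7]
width: 0.0599
```

Call:
{"op": "play_rows", "data": {
  "offset": [
    [0.8, 0, 0.4],
    [0.8, 0, 0.4],
    [0.8, 0, 0.4],
    [0.8, 0, 0.4],
    [0.8, 0, 0.4],
    [0.8, 0, 0.4],
    [0.8, 0, 0.4],
    [0.8, 0, 0.4],
    [0, 0, 0],
    [0, 0, 0]
  ],
  "yaw": [0, 0, 0, 0, 0, 0, 0, 0, 0, 0],
  "claw": [4.5, 4.5, 4.5, 4.5, 4.5, 4.5, 4.5, 4.5, 4.5, 4.5]
}}

```text
time_s: 25.95
position: [0.5268, 0.3046, 0.2286]
orientation: [-0.033, 0.019, 0.999, 0.006]
contact_force: [-0.1, -0.3, -2.9]
width: 0.0599
```

Call:
{"op": "play_rows", "data": {
  "offset": [
    [-3.5, 0, -2],
    [0, 0, 0],
    [0, 0, 0],
    [-3.5, 0, -2],
    [0, 0, 0],
    [0, 0, 0],
    [0, 0, 0]
  ],
  "yaw": [0, 0, 0, 0, 0, 0, 0],
  "claw": [4.5, 4.5, 4.5, 4.5, 4.5, 4.5, 4.5]
}}

```text
time_s: 26.53
position: [0.4387, 0.2966, 0.1756]
orientation: [-0.05, 0.019, 0.999, -0.002]
contact_force: [-0.1, -0.2, -3.0]
width: 0.061
```

Call:
{"op": "play_rows", "data": {
  "offset": [
    [3.5, 0, 2],
    [0, 0, 0],
    [0, 0, 0],
    [3.5, 0, 2],
    [0, 0, 0],
    [0, 0, 0],
    [0, 0, 0]
  ],
  "yaw": [0, 0, 0, 0, 0, 0, 0],
  "claw": [4.5, 4.5, 4.5, 4.5, 4.5, 4.5, 4.5],
  "grip_force": 30
}}

```text
time_s: 27.12
position: [0.5111, 0.2962, 0.217]
orientation: [-0.052, 0.019, 0.998, -0.003]
contact_force: [-0.2, 0.3, -2.0]
width: 0.0608
```

Call:
{"op": "play_rows", "data": {
  "offset": [
    [-0.4, 0, -0.2],
    [-0.6, 0, -0.4],
    [-0.6, 0, -0.4],
    [-0.6, 0, -0.4],
    [-0.6, 0, -0.4],
    [-0.6, 0, -0.4],
    [-0.6, 0, -0.4],
    [-0.6, 0, -0.4],
    [-0.6, 0, -0.4],
    [-0.4, 0, -0.2],
    [0, 0, 0],
    [0, 0, 0]
  ],
  "yaw": [0, 0, 0, 0, 0, 0, 0, 0, 0, 0, 0, 0],
  "claw": [4.5, 4.5, 4.5, 4.5, 4.5, 4.5, 4.5, 4.5, 4.5, 4.5, 4.5, 4.5]
}}

```text
time_s: 28.12
position: [0.4456, 0.2965, 0.1774]
orientation: [-0.053, 0.018, 0.998, -0.003]
contact_force: [-0.3, 0.1, -3.3]
width: 0.061
```

Call:
{"op": "play_rows", "data": {
  "offset": [
    [0, 0, 0.5],
    [0, 0, 0.5],
    [0, 0, 0.5],
    [0, 0, 0.5],
    [0, 0, 0.5],
    [0, 0, 0.5],
    [0, 0, 0.5],
    [0, 0, 0.5],
    [0, 0, 0.5],
    [0, 0, 0.3],
    [0, 0, 0.1],
    [0, 0, 0]
  ],
  "yaw": [0, 0, 0, 0, 0, 0, 0, 0, 0, 0, 0, 0],
  "claw": [4.5, 4.5, 4.5, 4.5, 4.5, 4.5, 4.5, 4.5, 4.5, 4.5, 4.5, 4.5]
}}

```text
time_s: 29.12
position: [0.4486, 0.297, 0.234]
orientation: [-0.05, 0.018, 0.999, -0.002]
contact_force: [0.1, 0.4, -2.0]
width: 0.0608
```

Run:
```python
from m import *
s=sense();im=snap('wrist','w9');sd=snap('side','s9');sc=snap('scene','sc9')
print(s['position'].round(4),rot(s['orientation']).round(3).tolist(),s['qpos'].round(3),s['width'])
cv2.imwrite('pics/c9.png',cv2.convertScaleAbs(np.hstack([sd[200:480,120:400],im[100:380,140:420],sc[200:480,360:600]])[:,:,::-1],alpha=1.3))
```

```text
[0.4486 0.297  0.234 ] [[-0.994, 0.037, -0.099], [0.037, 0.999, -0.002], [0.099, -0.005, -0.995]] [ 0.428  0.266  1.515  0.04   1.452 -1.112] 0.06075100564607281
```

Run:
```python
from m import *
w1=dict(position=[.46252,.00058,.22449],orientation=np.array([[-.999,-.042,-.009],[-.042,.999,-.005],[.009,-.005,-1]]))
im=cv2.imread('pics/w1.png')[:,:,::-1].copy()
for z,sd in((.003,(592,231)),(.003,(442,229))): print(dark('wrist',im,sd,z,15,w1),dark('wrist',im,sd,z,25,w1))
s=sense(); im=cv2.imread('pics/w9.png')[:,:,::-1].copy()
u,v=proj('wrist',[.4645,.319,.003],s); print(u,v); 
u,v=proj('wrist',[.445,.319,.003],s).astype(int);print(u,v,im[v,u],dark('wrist',im,(u,v),.003,15,s))
# tray rim corners in w9: print gray transitions along row through tray
g=cv2.cvtColor(im,cv2.COLOR_RGB2GRAY)
for x in (.385,.40,.42):
  pts=[proj('wrist',[x,y,.012],s) for y in np.arange(.255,.385,.002)]
  print(x,[int(g[int(b),int(a)]) if 0<=a<640 and 0<=b<480 else -1 for a,b in pts])
```

```text
[(15, 59, array([463.7, 319. ,  50.2,  50.9]))] [(25, 59, array([463.7, 318.9,  51.3,  51.8]))]
[(15, 60, array([468.4, 145.8,  49.9,  50.3]))] [(25, 60, array([468.5, 145.8,  50.9,  51.4]))]
336.3369298112589 247.28880421129202
335 231 [67 67 68] [(15, 67, array([523.6, 325.2, 161.7, 431.8]))]
0.385 [131, 129, 128, 127, 132, 128, 131, 128, 129, 130, 129, 128, 125, 126, 129, 130, 131, 130, 128, 127, 128, 131, 130, 129, 130, 129, 131, 129, 129, 132, 128, 130, 131, 129, 128, 126, 130, 126, 128, 127, 128, 128, 129, 129, 128, 128, 127, 129, 126, 128, 128, 127, 126, 128, 126, 127, 129, 126, 127, 128, 127, 126, 126, 127, 127]
0.4 [126, 125, 125, 124, 124, 125, 126, 124, 126, 124, 122, 124, 126, 126, 124, 125, 125, 125, 126, 127, 125, 126, 126, 127, 126, 125, 123, 125, 127, 126, 126, 125, 127, 127, 128, 127, 128, 127, 124, 124, 127, 127, 127, 126, 125, 126, 125, 124, 126, 127, 128, 129, 125, 126, 126, 126, 126, 127, 126, 125, 125, 127, 126, 125, 126]
0.42 [128, 129, 126, 128, 128, 127, 128, 127, 127, 127, 128, 121, 151, 153, 133, 134, 135, 132, 134, 138, 137, 139, 142, 139, 143, 142, 143, 144, 145, 149, 140, 137, 132, 132, 131, 132, 133, 136, 140, 138, 133, 132, 135, 133, 132, 132, 115, 119, 115, 111, 113, 111, 113, 119, 117, 123, 126, 124, 124, 123, 125, 125, 126, 122, 124]
```

Call:
{"op": "play_rows", "data": {
  "offset": [
    [0.4, 0.6, -0.4],
    [0.5, 0.7, -0.6],
    [0.3, 0.5, -0.7],
    [0, 0, -0.7],
    [0, 0, -0.7],
    [0, 0, -0.7],
    [0, 0, -0.7],
    [0, 0, -0.7],
    [0, 0, -0.7],
    [0, 0, -0.6],
    [0, 0, -0.3],
    [0, 0, 0],
    [0, 0, 0]
  ],
  "yaw": [0, 0, 0, 0, 0, 0, 0, 0, 0, 0, 0, 0, 0],
  "claw": [4.5, 4.5, 4.5, 4.5, 4.5, 4.5, 4.5, 4.5, 4.5, 4.5, 4.5, 4.5, 4.5]
}}

```text
time_s: 30.35
position: [0.4598, 0.316, 0.1544]
orientation: [-0.053, 0.018, 0.998, -0.004]
contact_force: [-0.5, 0.2, -2.8]
width: 0.0602
```

Call:
{"op": "play_rows", "data": {
  "offset": [
    [0.2, 0.2, -0.4],
    [0.1, 0.1, -0.7],
    [0, 0, -0.8],
    [0, 0, -0.8],
    [0, 0, -0.8],
    [0, 0, -0.8],
    [0, 0, -0.7],
    [0, 0, -0.5],
    [0, 0, -0.2],
    [0, 0, 0],
    [0, 0, 0]
  ],
  "yaw": [0, 0, 0, 0, 0, 0, 0, 0, 0, 0, 0],
  "claw": [4.5, 4.5, 4.5, 4.5, 4.5, 4.5, 4.5, 4.5, 4.5, 4.5, 4.5]
}}

```text
time_s: 31.27
position: [0.4632, 0.3194, 0.0914]
orientation: [-0.053, 0.018, 0.998, -0.003]
contact_force: [-0.1, -0.0, -3.2]
width: 0.0605
```

Run:
```python
from m import *
s=sense();im=snap('wrist','w10');sd=snap('side','s10');sc=snap('scene','sc10')
print(s['position'].round(4),rot(s['orientation']).round(3).tolist())
f=lambda i:cv2.resize(i,(400,400),interpolation=2)
cv2.imwrite('pics/c10.png',cv2.convertScaleAbs(np.hstack([f(sd[300:480,180:360]),f(sc[240:400,400:560])])[:,:,::-1],alpha=1.4))
```

```text
[0.4632 0.3194 0.0914] [[-0.994, 0.037, -0.106], [0.037, 0.999, -0.005], [0.106, -0.009, -0.994]]
```

View pics/c10.png

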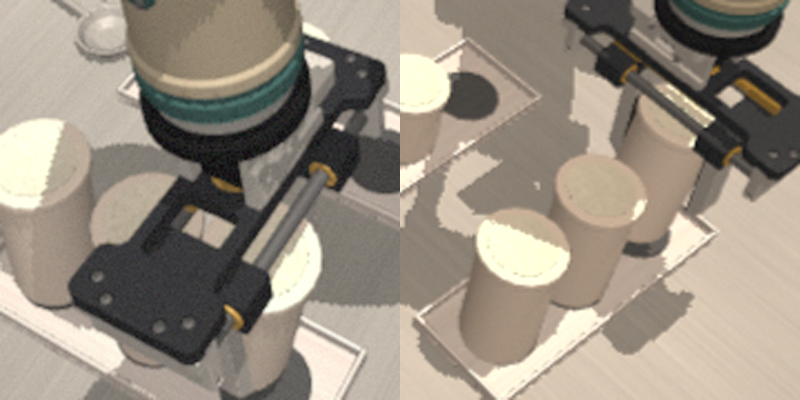

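Call:
{"op": "play_rows", "data": {
  "offset": [
    [0, 0, -0.4],
    [0, 0, -0.6],
    [0, 0, -0.5],
    [0, 0, -0.3],
    [0, 0, -0.2],
    [0, 0, 0]
  ],
  "yaw": [0, 0, 0, 0, 0, 0],
  "claw": [4.5, 4.5, 4.5, 4.5, 4.5, 4.5],
  "grip_force": 12
}}

```text
time_s: 31.92
position: [0.4642, 0.3199, 0.0709]
orientation: [-0.051, 0.018, 0.999, -0.003]
contact_force: [0.2, 0.6, -4.2]
width: 0.0612
```

Call:
{"op": "play_rows", "data": {
  "offset": [
    [0, 0, -0.3],
    [0, 0, -0.3],
    [0, 0, -0.1],
    [0, 0, 0],
    [0, 0, 0]
  ],
  "yaw": [0, 0, 0, 0, 0],
  "claw": [4.5, 4.5, 4.5, 4.5, 4.5]
}}

```text
time_s: 32.33
position: [0.4668, 0.3205, 0.0656]
orientation: [-0.048, 0.018, 0.999, -0.002]
contact_force: [-0.0, -0.0, -1.4]
width: 0.061
```

Call:
{"op": "play_rows", "data": {
  "offset": [
    [-0.2, 0, -0.3],
    [-0.1, -0.1, -0.3],
    [0, 0, 0],
    [0, 0, 0]
  ],
  "yaw": [0, 0, 0, 0],
  "claw": [4.5, 4.5, 4.5, 4.5],
  "grip_force": 6
}}

```text
time_s: 32.67
position: [0.4668, 0.3211, 0.0623]
orientation: [-0.045, 0.018, 0.999, 0.0]
contact_force: [-0.8, -0.1, -2.3]
width: 0.0589
```

Call:
{"op": "play_rows", "data": {
  "offset": [
    [-0.3, -0.2, -0.2],
    [-0.2, 0, -0.2],
    [0, 0, 0],
    [0, 0, 0]
  ],
  "yaw": [0, 0, 0, 0],
  "claw": [4.5, 4.5, 4.5, 4.5]
}}

```text
time_s: 33.0
position: [0.4631, 0.3199, 0.0595]
orientation: [-0.042, 0.018, 0.999, 0.002]
contact_force: [-0.8, 0.5, -3.3]
width: 0.0587
```

Run:
```python
from m import *
s=sense();sd=snap('side','s11');sc=snap('scene','sc11')
print(s['position'].round(4),s['contact_force'].round(1),s['width'],rot(s['orientation']).round(3).tolist())
for n,im in(('side',sd),('scene',sc)):
    for p in([.464,.319,.113],[.475,.312,.113],[.47,.309,.113]):
        u,v=proj(n,p).round().astype(int);print(n,u,v,im[v,u],dark(n,im,(u,v),.113,10))
```

```text
[0.4631 0.3199 0.0595] [-0.8  0.5 -3.3] 0.058710755855639195 [[-0.996, 0.037, -0.085], [0.037, 0.999, 0.005], [0.085, 0.002, -0.996]]
side 299 426 [127 119 105] [(10, 118, array([463. , 309.5,   5. ,  39.7]))]
side 293 417 [43 44 44] [(10, 41, array([488.8, 296.5, 102.2, 232.1]))]
side 298 417 [39 40 40] [(10, 39, array([487.9, 298. , 100.8, 236.1]))]Traceback (most recent call last):
  File "<stdin>", line 6, in <module>
  File "m.py", line 11, in dark
    (cx,cy),(a,b),_=cv2.fitEllipse((P*1000).astype(np.float32))
                    ~~~~~~~~~~~~~~^^^^^^^^^^^^^^^^^^^^^^^^^^^^^
cv2.error: OpenCV(4.12.0) /io/opencv/modules/imgproc/src/shapedescr.cpp:361: error: (-201:Incorrect size of input array) There should be at least 5 points to fit the ellipse in function 'fitEllipseNoDirect'
```

Call:
{"op": "play_rows", "data": {
  "offset": [
    [0, 0, -0.2],
    [0, 0, -0.2],
    [0, 0, 0],
    [0, 0, 0]
  ],
  "yaw": [0, 0, 0, 0],
  "claw": [4.5, 4.5, 4.5, 4.5]
}}

```text
time_s: 33.43
position: [0.4666, 0.3209, 0.0578]
orientation: [-0.039, 0.018, 0.999, 0.003]
contact_force: [0.9, 0.0, 0.8]
width: 0.0587
```

Call:
{"op": "play_rows", "data": {
  "offset": [
    [-0.3, -0.2, 0],
    [0, 0, 0],
    [0, 0, 0]
  ],
  "yaw": [0, 0, 0],
  "claw": [4.5, 4.5, 4.5],
  "grip_force": 4
}}

```text
time_s: 33.68
position: [0.4638, 0.3195, 0.0578]
orientation: [-0.038, 0.019, 0.999, 0.004]
contact_force: [0.2, 0.5, 0.9]
width: 0.0588
```

Call:
{"op": "play_rows", "data": {
  "offset": [
    [0, 0, 0],
    [0, 0, 0],
    [0, 0, 0],
    [0, 0, 0],
    [0, 0, 0],
    [0, 0, 0],
    [0, 0, 0]
  ],
  "yaw": [0, 0, 0, 0, 0, 0, 0],
  "claw": [6, 6.2, 6.6, 7.2, 8, 9, 9.4]
}}

```text
time_s: 34.27
position: [0.4614, 0.3183, 0.0566]
orientation: [-0.041, 0.018, 0.999, 0.002]
contact_force: [-0.5, -0.6, 1.2]
width: 0.0887
```

Call:
{"op": "play_rows", "data": {
  "offset": [
    [0, 0, 0.5],
    [0, 0, 1],
    [0, 0, 1.5],
    [0, 0, 2],
    [0, 0, 2],
    [0, 0, 2],
    [0, 0, 2],
    [0, -1, 1],
    [0, -2, 0],
    [0, -3, 0],
    [0, -3, 0],
    [0, -3, 0],
    [0, -2, 0],
    [0, -1, 0],
    [0, 0, 0]
  ],
  "yaw": [0, 0, 0, 0, 0, 0, 0, 0, 0, 0, 0, 0, 0, 0, 0],
  "claw": [9.4, 9.4, 9.4, 9.4, 9.4, 9.4, 9.4, 9.4, 9.4, 9.4, 9.4, 9.4, 9.4, 9.4, 9.4]
}}

```text
time_s: 35.52
position: [0.4592, 0.1592, 0.1913]
orientation: [-0.037, 0.016, 0.999, 0.002]
contact_force: [-0.0, 1.1, 0.9]
width: 0.0942
```

Run:
```python
from m import *
s=sense();sd=snap('side','s12');sc=snap('scene','sc12');snap('wrist','w12');print(s['position'],s['time_s'])
P={'tub':[.464,.319],'a':[.537,.3175],'b':[.6145,.315]}
for n,im in(('side',sd),('scene',sc)):
    for k,p in P.items():
        u,v=proj(n,p+[.113]).round().astype(int)
        print(n,k,u,v,im[v,u],[tuple(o[2]) for o in dark(n,im,(u,v),.113)])
```

```text
[0.45921072 0.15924883 0.19128159] 35.5167
side tub 299 426 [172 174 153] [(np.float64(471.9), np.float64(320.9), np.float64(57.1), np.float64(57.6)), (np.float64(471.9), np.float64(320.9), np.float64(57.8), np.float64(58.4)), (np.float64(471.9), np.float64(320.8), np.float64(58.4), np.float64(59.2)), (np.float64(472.0), np.float64(320.8), np.float64(58.9), np.float64(59.7))]
side a 246 399 [176 173 152] [(np.float64(537.3), np.float64(317.7), np.float64(57.2), np.float64(57.5)), (np.float64(537.4), np.float64(317.7), np.float64(57.9), np.float64(58.2)), (np.float64(537.4), np.float64(317.7), np.float64(58.4), np.float64(59.3)), (np.float64(537.5), np.float64(317.5), np.float64(59.0), np.float64(59.9))]
side b 196 372 [175 172 152] [(np.float64(613.5), np.float64(316.2), np.float64(56.9), np.float64(57.6)), (np.float64(613.6), np.float64(316.2), np.float64(57.8), np.float64(58.0)), (np.float64(613.7), np.float64(316.2), np.float64(58.5), np.float64(59.2)), (np.float64(613.7), np.float64(316.0), np.float64(58.9), np.float64(59.9))]
scene tub 509 295 [193 190 161] [(np.float64(473.7), 
[... 253 characters left out ...]
at64(58.4), np.float64(58.9))]
scene a 482 315 [193 189 158] [(np.float64(539.3), np.float64(315.7), np.float64(54.9), np.float64(56.1)), (np.float64(539.3), np.float64(315.5), np.float64(55.6), np.float64(57.4)), (np.float64(539.3), np.float64(315.3), np.float64(56.9), np.float64(58.1)), (np.float64(539.3), np.float64(315.4), np.float64(57.3), np.float64(59.1))]
scene b 450 338 [193 189 160] [(np.float64(615.5), np.float64(314.2), np.float64(55.6), np.float64(56.5)), (np.float64(615.4), np.float64(314.0), np.float64(56.2), np.float64(57.7)), (np.float64(615.5), np.float64(314.0), np.float64(56.9), np.float64(58.3)), (np.float64(615.4), np.float64(313.8), np.float64(57.8), np.float64(59.3))]
```

The tub stands upright (the lid fits at the right height in both views). It is about 8 mm too far along +x and 1.5 mm along +y, so I regrip and shift it.

Call:
{"op": "play_rows", "data": {
  "offset": [
    [0.2, 0.6, 0],
    [0.2, 1.2, 0],
    [0.2, 1.8, 0],
    [0.2, 2, 0],
    [0.2, 2, 0],
    [0.1, 2, 0],
    [0.1, 1.9, 0],
    [0, 1.6, 0],
    [0, 1.1, 0],
    [0, 0.6, 0],
    [0, 0.2, 0],
    [0, 0, 0],
    [0, 0, 0]
  ],
  "yaw": [0, 0, 0, 0, 0, 0, 0, 0, 0, 0, 0, 0, 0],
  "claw": [9.4, 9.4, 9.4, 9.4, 9.4, 9.4, 9.4, 9.4, 9.4, 9.4, 9.4, 9.4, 9.4]
}}

```text
time_s: 36.75
position: [0.4694, 0.34, 0.1881]
orientation: [-0.039, 0.007, 0.999, 0.006]
contact_force: [-0.2, -0.5, 0.3]
width: 0.0943
```

Call:
{"op": "play_rows", "data": {
  "offset": [
    [0.1, -0.6, 0],
    [0.1, -0.7, 0],
    [0, -0.4, 0],
    [0, 0, 0],
    [0, 0, -0.5],
    [0, 0, -1.2],
    [0, 0, -1.2],
    [0, 0, -1.2],
    [0, 0, -1.2],
    [0, 0, -1],
    [0, 0, -0.5],
    [0, 0, 0],
    [0, 0, 0]
  ],
  "yaw": [0, 0, 0, 0, 0, 0, 0, 0, 0, 0, 0, 0, 0],
  "claw": [9.4, 9.4, 9.4, 9.4, 9.4, 9.4, 9.4, 9.4, 9.4, 9.4, 9.4, 9.4, 9.4]
}}

```text
time_s: 37.83
position: [0.473, 0.3148, 0.1174]
orientation: [-0.037, 0.011, 0.999, 0.006]
contact_force: [-0.5, -0.4, 0.5]
width: 0.0937
```

Call:
{"op": "play_rows", "data": {
  "offset": [
    [0, 0.3, -0.5],
    [0, 0.2, -1],
    [0, 0, -1],
    [0, 0, -1],
    [0, 0, -0.8],
    [0, 0, -0.6],
    [0, 0, -0.3],
    [0, 0, 0],
    [0, 0, 0]
  ],
  "yaw": [0, 0, 0, 0, 0, 0, 0, 0, 0],
  "claw": [9.4, 9.4, 9.4, 9.4, 9.4, 9.4, 9.4, 9.4, 9.4]
}}

```text
time_s: 38.58
position: [0.4734, 0.3209, 0.0606]
orientation: [-0.037, 0.011, 0.999, 0.006]
contact_force: [0.3, 0.1, 0.3]
width: 0.094
```

Call:
{"op": "play_rows", "data": {
  "offset": [
    [0, 0, 0],
    [0, 0, 0],
    [0, 0, 0],
    [0, 0, 0],
    [0, 0, 0],
    [0, 0, 0],
    [0, 0, 0],
    [0, 0, 0],
    [0, 0, 0],
    [0, 0, 0]
  ],
  "yaw": [0, 0, 0, 0, 0, 0, 0, 0, 0, 0],
  "claw": [7, 6.2, 4.5, 4.5, 4.5, 4.5, 4.5, 4.5, 4.5, 4.5],
  "grip_force": 15
}}

```text
time_s: 39.42
position: [0.4744, 0.3212, 0.0621]
orientation: [-0.035, 0.011, 0.999, 0.007]
contact_force: [0.3, -0.1, -0.5]
width: 0.0605
```

Call:
{"op": "play_rows", "data": {
  "offset": [
    [0, 0, 0.4],
    [0, 0, 0.2],
    [-0.2, 0, 0],
    [-0.3, -0.1, 0],
    [-0.2, 0, 0],
    [0, 0, 0],
    [0, 0, 0]
  ],
  "yaw": [0, 0, 0, 0, 0, 0, 0],
  "claw": [4.5, 4.5, 4.5, 4.5, 4.5, 4.5, 4.5]
}}

```text
time_s: 40.0
position: [0.4654, 0.3195, 0.0675]
orientation: [-0.036, 0.011, 0.999, 0.006]
contact_force: [-0.8, -0.1, -3.0]
width: 0.06
```

Call:
{"op": "play_rows", "data": {
  "offset": [
    [0.1, 0, -0.2],
    [0, 0, -0.3],
    [0, 0, -0.1],
    [0, 0, 0],
    [0, 0, 0]
  ],
  "yaw": [0, 0, 0, 0, 0],
  "claw": [4.5, 4.5, 4.5, 4.5, 4.5]
}}

```text
time_s: 40.42
position: [0.468, 0.3197, 0.0621]
orientation: [-0.035, 0.011, 0.999, 0.006]
contact_force: [-0.0, -0.8, -1.0]
width: 0.0603
```

Call:
{"op": "play_rows", "data": {
  "offset": [
    [-0.2, 0, -0.1],
    [0, 0, -0.1],
    [0, 0, 0],
    [0, 0, 0]
  ],
  "yaw": [0, 0, 0, 0],
  "claw": [4.5, 4.5, 4.5, 4.5]
}}

```text
time_s: 40.75
position: [0.4673, 0.3197, 0.0613]
orientation: [-0.033, 0.011, 0.999, 0.007]
contact_force: [0.2, -0.3, 1.0]
width: 0.0591
```

Contact with the floor; release, retreat and measure.

Call:
{"op": "play_rows", "data": {
  "offset": [
    [0, 0, 0],
    [0, 0, 0],
    [0, 0, 0],
    [0, 0, 0],
    [0, 0, 0],
    [0, 0, 0],
    [0, 0, 0]
  ],
  "yaw": [0, 0, 0, 0, 0, 0, 0],
  "claw": [6, 6.3, 6.6, 7.2, 8, 9, 9.4]
}}

```text
time_s: 41.33
position: [0.4662, 0.3204, 0.0604]
orientation: [-0.035, 0.011, 0.999, 0.007]
contact_force: [0.5, 0.3, 0.1]
width: 0.0887
```

Call:
{"op": "play_rows", "data": {
  "offset": [
    [0, 0, 0.5],
    [0, 0, 1],
    [0, 0, 1.5],
    [0, 0, 2],
    [0, 0, 2],
    [0, 0, 2],
    [0, 0, 2],
    [0, -1, 1],
    [0, -2, 0],
    [0, -3, 0],
    [0, -3, 0],
    [0, -3, 0],
    [0, -2, 0],
    [0, -1, 0],
    [0, 0, 0]
  ],
  "yaw": [0, 0, 0, 0, 0, 0, 0, 0, 0, 0, 0, 0, 0, 0, 0],
  "claw": [9.4, 9.4, 9.4, 9.4, 9.4, 9.4, 9.4, 9.4, 9.4, 9.4, 9.4, 9.4, 9.4, 9.4, 9.4]
}}

```text
time_s: 42.58
position: [0.4643, 0.1612, 0.196]
orientation: [-0.03, 0.009, 0.999, 0.007]
contact_force: [-1.0, -0.5, -0.2]
width: 0.0942
```

Run:
```python
from m import *
s=sense();sd=snap('side','s13');sc=snap('scene','sc13');print(s['position'],s['time_s'])
P={'tub':[.464,.319],'a':[.537,.3175],'b':[.6145,.315]}
for n,im in(('side',sd),('scene',sc)):
    for k,p in P.items():
        u,v=proj(n,p+[.113]).round().astype(int)
        print(n,k,[o[2].tolist() for o in dark(n,im,(u,v),.113)[1:3]])
# unchanged-bystander check
for n,im,f in(('side',sd,'side0'),('scene',sc,'scene0')):
    for k,p in {'short':[.628,-.01,.07],'shorta':[.54,.145,.073],'shortb':[.615,.143,.073],'lids':ray('scene',266,287,.032),'spoon':ray('scene',340,332,.005)}.items():
        u,v=proj(n,p).round().astype(int); o=cv2.imread(f'pics/{f}.png')[:,:,::-1]
        a=o[v-22:v+22,u-22:u+22];b=im[v-40:v+40,u-40:u+40]
        r=cv2.minMaxLoc(cv2.matchTemplate(b.copy(),a.copy(),5)); print(n,k,round(r[1],2),r[3][0]-18,r[3][1]-18)
```

```text
[0.46427011 0.16121603 0.19602304] 42.5833
side tub [[465.0, 318.2, 57.9, 58.4], [465.0, 318.1, 58.6, 59.1]]
side a [[537.4, 317.7, 57.7, 58.2], [537.4, 317.7, 58.4, 59.2]]
side b [[613.7, 316.2, 58.0, 58.2], [613.6, 316.2, 58.7, 59.2]]
scene tub [[466.6, 315.9, 55.9, 57.4], [466.5, 316.1, 57.4, 57.8]]
scene a [[539.3, 315.5, 55.6, 57.4], [539.3, 315.3, 56.8, 58.2]]
scene b [[615.4, 313.9, 56.3, 57.7], [615.6, 314.0, 57.0, 58.2]]
side short 0.39 -18 12
side shorta 0.69 0 1
side shortb 0.52 0 0
side lids 0.84 0 0
side spoon 0.99 0 0
scene short 0.72 0 0
scene shorta 0.72 0 0
scene shortb 0.66 0 0
scene lids 0.79 0 0
scene spoon 1.0 0 0
```

```bash
python3 -c "
from bench import sign_off,sense
print(sense()['joint_vel'].round(3)); print(sign_off())"
```

```text
[ 0.028  0.013 -0.009  0.011 -0.007  0.002]
the job is handed in; nothing more can be done
None
```

I booked in the tall tub, put it in the empty place of the tall row, and handed the job in at about 42.7 s, with the gripper clear of everything.

- **On the pad:** I stood the tub on the scanner pad and let go. It measured about 4 mm off the pad's centre, and I did not correct that.
- **Trigger:** I pinched it against the grip until it lay parallel, with the fingers steady at 42 mm. I held it about 1 s and saw it spring back out.
- **In the tall row:** the first placing was about 8 mm off along the row, so I gripped the tub again and shifted it. In the last check it stands within about 1–2 mm of the centre of the place, with its lid at the right height in both views. The two neighbouring tubs measured unmoved.
- **Tilt while carrying:** the tool's tilt drifted on the way to the row, so the tub leaned about 6° before I set it down flat. I could not correct this in the air.
- **Other items:** the scene view showed no shift of the short tub, the short-row tubs, the lids or the spoon. The side-view check of the short tub was inconclusive, because the picture match was poor, probably shadow or the arm in the way.

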